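Set the slim ring of an indexing head against its stop and pin it

TASK

On the bench indexing head, push the lug of the slim middle ring counterclockwise until you feel it meet the dark stop, press it lightly home there for a moment (about 5 to 10 N, never as much as 15 N), and do not touch the fixed rings above and below it with the gripper. Then stand the slimmer of the two steel pins fully down in the round socket of the stop, just behind the lug, so that the ring stays locked. Leave the other loose things on the bench where they are.

Things in the scene. Friction and masses are not known exactly. Their poses are not given: they have to be found in the camera images.
- head_base: indexing head, fixed: grey base disc, 210 mm diameter, 12 mm thick, and round one upright axis: lower ring (94 mm diameter, 12 to 44 mm above the bench), setting ring, upper ring (86 mm, 60 to 82 mm). Also carries the dark steel stop, clamped 0.4 to 1.9 rad counterclockwise (from above) of the lug; its place is not reported. Origin on the axis, on the bench
- lower_ring: plain aluminium fixed ring under the setting ring, 94 mm diameter, 32 mm high; origin on the axis at its underside. Not to be touched by the robot
- upper_ring: plain aluminium fixed ring above the setting ring, 86 mm diameter, 22 mm high, dark screws on top; origin on the axis at its underside. Not to be touched by the robot
- setting_ring: slim grooved steel ring, 88 mm diameter, 46 to 58 mm above the bench. Turns about the upright axis with 0.22 N m of friction (3 N at the lug), stays where left. Its one straight lug, 14 mm wide, stands out along the ring's +x to 88 mm from the axis. Origin on the axis at its underside. When the lug is home, the axis of the stop's socket is at x = 68, y = -17.5 mm in this ring's frame
- lug_end (a point): point on the lug's centre line, 85 mm from the axis, 52 mm above the bench. The stop: a rigid cheek, top 71 mm above the bench, that meets the lug's leading side (push from behind; a finger in between keeps it from home), on a foot 52 to 94 mm from the axis, top 40 mm above the bench, over which the lug passes, reaching 38 mm back from the home lug's centre line
- pin0: the slimmer steel pin, 17 mm diameter, 125 mm long, loose, standing on the bench; origin at the centre of its lower end, z along it. The socket in the stop's foot is 19 mm wide and upright, from 40 down to 12 mm above the bench; seated, the pin's lower end is 12 mm above the bench, with 2 mm of air to the home lug; a lug that is not home stands in its way
- pin2: a thicker steel pin, 22 mm diameter, 100 mm long, loose, standing; does not fit the socket; leave it. Origin at the centre of its lower end
- bearing1: ball bearing, 40 mm diameter, 14 mm high, lying loose; leave it
- nut_m20: hexagon nut, 34 mm wide, 16 mm high, lying loose; leave it
- wrench_b: small combination wrench, 154 mm long, 7 mm thick, lying loose; leave it

How it is judged (in metres and radians):
On the way, in this order (a step that is already met when the one before it is completed fails the run):
1. the lug is pressed against the head's stop with at least 3 N (contact force between setting_ring and head_base above 3 N), for 0.2 s.
2. the slimmer pin is down in the socket behind the lug, its lower end within 3 mm of the floor (z of pin0 in the frame of head_base below 0.015 m and y of pin0 in the frame of setting_ring between -0.0205 and -0.0145 m and x of pin0 in the frame of setting_ring between 0.064 and 0.072 m), for 0.2 s.
At the end, for the whole second after the job is handed in: the slimmer pin stands upright (within 0.1 rad) and at rest in the stop's socket, its lower end within 3 mm of the socket's floor, and the lug is home in front of it: the pin stands within 3 mm along the ring and 4 mm along the lug of its place behind the home lug (all of step 2 and z of pin0 in the frame of head_base above 0.009 m and angle between pin0's own z axis and vertical below 0.1 rad and linear speed of pin0 below 0.02 m/s); the robot touches nothing.
It fails at once if the gripper or arm touches the fixed lower or upper ring (more than 1 N) (contact force between any of the fingers, the arm and lower_ring above 1 N or contact force between any of the fingers, the arm and upper_ring above 1 N).
It fails at once if the lug is pressed against the stop with more than 15 N (contact force between setting_ring and head_base above 15 N).
It fails at once if the thicker pin, the bearing, the nut or the wrench is moved by more than 30 mm (distance of any of pin2, bearing1, nut_m20, wrench_b from where it was at the start of the episode above 0.03 m).
It also fails if it takes over 67 s, if anything falls off the work surface, if the arm or the gripper's body presses on something with over 40 N, if the wrist force passes 120 N, or if a joint passes its speed limit or range.

ROBOT

A 6-joint arm with a two-finger parallel gripper is mounted at the origin on a cart in front of the work surface, level with it; the furniture and walls round the work are solid. World frame = base frame: x ahead of the robot, y to its left, z up, the work surface at z = 0. Lengths are in m, angles in degrees, forces in N, time in s.
With the tool pointing down it reaches from about 0.25 to 0.725 m from the base axis. Payload 9.7 kg.
Tool frame: the origin (TCP) lies midway between the tips of the shut fingers; the grasp point (between the pads) lies 19 mm behind it; z points along the fingers, y is the line along which they close (so a half turn about z gives the same grasp; the last joint's range is limited). The gripper opens to 85 mm and grips with 20 to 120 N. Pads are 22 mm wide; open, the fingers measure 114 mm over their backs; the gripper's body (76 mm by 85 mm) begins 54 mm behind the grasp point. The pads swing forward as they close: fully open they stand 13 mm farther back than shut.
Start: joints at [72.25, 4.979, 10.078, 95.1, 0, 90], TCP at [0.168, 0.524, 0.231] pointing down, gripper open.
Joint ranges: [-179.16, 179.16], [-48.56, 103.87], [-65.8, 70.77], [-126.05, 130.52], [-82.76, 87.17], [-180, 180]. Speed limits (degrees/s): [127.2, 127.2, 147.25, 180, 180, 180].

INTERFACE

Orientations are given as [roll, pitch, yaw] about the fixed x, y, z axes, in that order (R = Rz(yaw) Ry(pitch) Rx(roll)).
In Python, from workcell import * gives the robot as it stands.
- The arm moves only by the tool servo_tool, never from a script. Its argument "moves" is a list of rows, each a list of 4 numbers: the shift along the world's x, y, z in shares of 100 cm (1.0 is 100 cm), then the turn about the world's z in fractions of the full range, 1 being pi rad. A call has 1 to 20 rows; each row is the pose to reach, as a shift and turn from the pose commanded when the call began; what a row does not reach only later rows make up. A row lasts 1/12 s, in which the tool goes at most 41.7 mm and 7.16 degrees, less where a joint would pass 70% of its speed; a pose out of reach is approached as far as the arm can. A call with a gripper value outside its range is refused whole. "claw" is the closure, from 0 (fully open) to 1 (shut), set as the call begins (left out, the last holds). The fingers move at their own pace and stop on an object; "force" is the grip in N (left out, the last holds). Time passes only in rows, so rows that repeat a pose let the fingers close. It gives the time, the measured TCP pose, the force, the opening and the grip force at its end, in the units of the state.
- get_obs(): the state, without advancing time (a new reading comes with each control period).
- camera(name): name is "scene" or "side" or "wrist"; returns the picture (480x640x3 uint8, red, green, blue); there is no depth.
- get_calibration(name): a dict with "fx", "fy", "cx", "cy" (pixels), "rvec" (rotation vector, rad) and "tvec" (3), from world to camera coordinates, as OpenCV has them; the wrist camera has in their place "tool_from_camera" (4x4, takes a point from camera to tool coordinates, whose origin is the TCP and whose axes are the flange's). Camera axes: x right, y down, z forward; pixel columns grow to the right and rows downward; lengths in m; the calibration is good to about 2 mm. A picture is of the moment at which its call begins: read the wrist's pose just before it. get_calibration takes no time and is no camera call.
- job_done(): hands the job in; it is judged then, once.
The state is a dict: "time": time; "q": joint angles; "qd": joint speeds; "joint_efforts": joint torques, N m; "ee_pos": TCP position; "tcp_rot": TCP orientation; "wrist_force": force on the tool from outside, world axes, zero at the start; "torque": the same for the moment, N m; "opening": finger opening in m; "grasp_force": force on a finger pad.
Only numpy, scipy, OpenCV 4.12 (cv2) and the standard library are available. Lean on these libraries where they do the work, as an engineer would, in place of code of your own. Each camera call takes 0.05 s, during which the arm holds its last target. There are 200 camera calls.

## Working session

There is one attempt and no reset: what is moved stays moved. The work goes in short steps, Python scripts to look and compute and a tool call to move; the robot and the scene stay as the last step left them, time stands still between calls to the robot, and variables do not carry over. Pictures are saved under pics/ and viewed, at most 10 in all, crops included, and the job is handed in when it is done.

Besides the shell and the picture viewer there is one more tool, called after ">>>" in YAML: its name, and indented under it one key for each argument. servo_tool: Moves the arm, as the interface text tells. Its arguments: {"type":"object","properties":{"moves":{"type":"array","items":{"type":"array","items":{"type":"number"}}},"claw":{"type":"number"},"force":{"type":"number"}},"required":["moves"]}

```bash
mkdir -p pics; ls; python3 - <<'E'
from workcell import *
import cv2,numpy as np
o=get_obs();print({k:np.round(v,3) for k,v in o.items()})
for n in("scene","side","wrist"):
    cv2.imwrite(f"pics/{n}0.png",camera(n)[:,:,::-1]);print(n,get_calibration(n))
E
```

```text
pics
{'time': np.float64(0.0), 'q': array([72.252,  5.01 , 10.033, 95.1  , -0.   , 90.   ]), 'qd': array([ 0.075, -0.068,  0.126,  0.064,  0.017, -0.036]), 'joint_efforts': array([ 0.0000e+00, -5.2039e+01,  4.6480e+01,  1.6000e-02, -0.0000e+00,
        0.0000e+00]), 'ee_pos': array([0.168, 0.524, 0.231]), 'tcp_rot': array([-179.922,    0.   ,  162.252]), 'wrist_force': array([ 0.074,  0.088, -0.115]), 'torque': array([ 0.042,  0.031, -0.014]), 'grasp_force': np.float64(0.0), 'opening': np.float64(0.085)}
scene {'fx': 602.6283442575947, 'fy': 602.6283442575947, 'cx': 314.62009404072626, 'cy': 242.80148012224507, 'rvec': array([ 2.36231719, -0.78603758,  0.28877673]), 'tvec': array([-0.37966617,  0.37908128,  0.67343417])}
side {'fx': 533.8154956729217, 'fy': 533.8154956729217, 'cx': 311.1683866183799, 'cy': 232.47943350642183, 'rvec': array([ 0.38459063, -2.44097236,  1.69669178]), 'tvec': array([0.56482373, 0.10913219, 0.84800961])}
wrist {'fx': 358.55276727399155, 'fy': 358.55276727399155, 'cx': 316.8976938284612, 'cy': 237.89665220557927, 'tool_from_camera': array([[-1.01080597e-03, -9.48413858e-01, -3.17033330e-01,
         8.16980029e-02],
       [ 9.99999300e-01, -1.15357097e-03,  2.62614156e-04,
        -2.55218053e-04],
       [-6.14787352e-04, -3.17032843e-01,  9.48414360e-01,
        -1.42074562e-01],
       [ 0.00000000e+00,  0.00000000e+00,  0.00000000e+00,
         1.00000000e+00]])}
```

View pics/scene0.png

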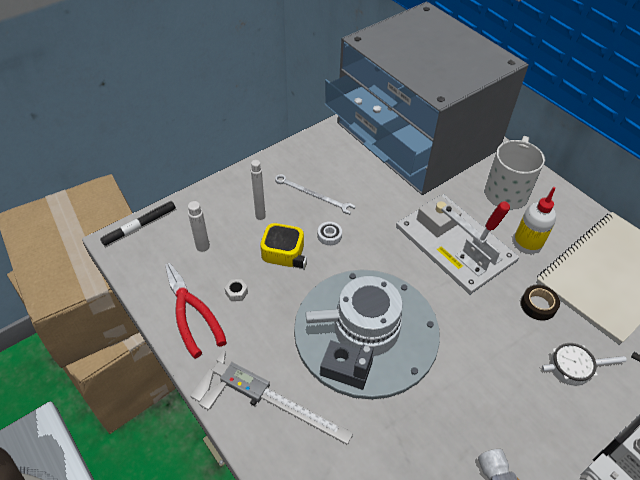

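View pics/side0.png

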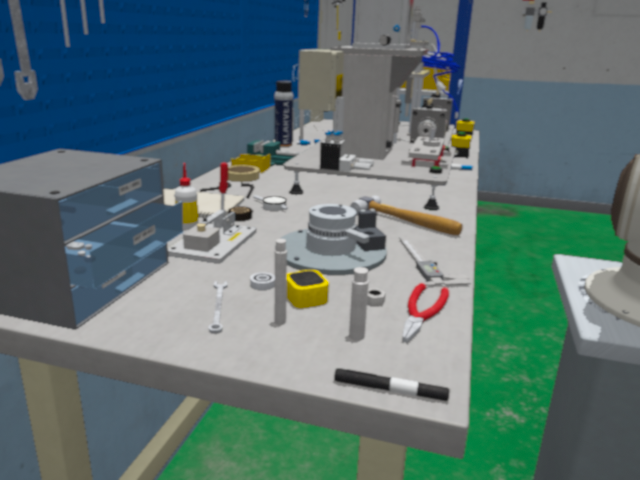

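```bash
cat > h.py <<'E'
from workcell import *
import cv2,numpy as np
from scipy.spatial.transform import Rotation as R
def ray(n,u,v,obs=None):
    c=get_calibration(n); d=np.array([(u-c["cx"])/c["fx"],(v-c["cy"])/c["fy"],1.])
    if n=="wrist":
        T=c["tool_from_camera"]; A=R.from_euler("xyz",obs["tcp_rot"],degrees=True).as_matrix()
        return A@T[:3,3]+obs["ee_pos"], A@T[:3,:3]@d
    A=cv2.Rodrigues(c["rvec"])[0]; return -A.T@c["tvec"], A.T@d
def onz(n,u,v,z,obs=None):
    o,d=ray(n,u,v,obs); return (o+d*(z-o[2])/d[2])
def tri(*rs):
    M=np.zeros((3,3));b=np.zeros(3)
    for o,d in rs:
        d=d/np.linalg.norm(d);P=np.eye(3)-np.outer(d,d);M+=P;b+=P@o
    return np.linalg.solve(M,b)
def proj(n,p):
    c=get_calibration(n);K=np.array([[c["fx"],0,c["cx"]],[0,c["fy"],c["cy"]],[0,0,1]])
    return cv2.projectPoints(np.float64(p).reshape(-1,1,3),c["rvec"],c["tvec"],K,None)[0][:,0]
E
python3 - <<'E'
from h import *
f=lambda *a:print(np.round(onz(*a),4))
for a in [("scene",371,296,.082),("scene",308,317,.058),("scene",341,354,.04),("scene",256,163,.125),("scene",260,218,0),("scene",195,207,.1),("scene",201,248,0),("side",332,212,.082),("side",280,243,.125),("side",360,272,.1)]:print(a,end=' ');f(*a)
s=cv2.imread("pics/scene0.png");w=cv2.imread("pics/side0.png")
a=cv2.resize(s[260:410,280:450],None,fx=4,fy=4,interpolation=cv2.INTER_CUBIC)
cv2.imwrite("pics/c1.png",a[:600,:680])
E
```

```text
('scene', 371, 296, 0.082) [ 0.5629 -0.0101  0.082 ]
('scene', 308, 317, 0.058) [0.4832 0.0262 0.058 ]
('scene', 341, 354, 0.04) [ 0.4908 -0.038   0.04  ]
('scene', 256, 163, 0.125) [0.5579 0.2597 0.125 ]
('scene', 260, 218, 0) [ 0.5555  0.2588 -0.    ]
('scene', 195, 207, 0.1) [0.4467 0.2581 0.1   ]
('scene', 201, 248, 0) [ 0.4434  0.2621 -0.    ]
('side', 332, 212, 0.082) [0.5528 0.002  0.082 ]
('side', 280, 243, 0.125) [0.5526 0.2776 0.125 ]
('side', 360, 272, 0.1) [0.4446 0.2763 0.1   ]
```

View pics/c1.png

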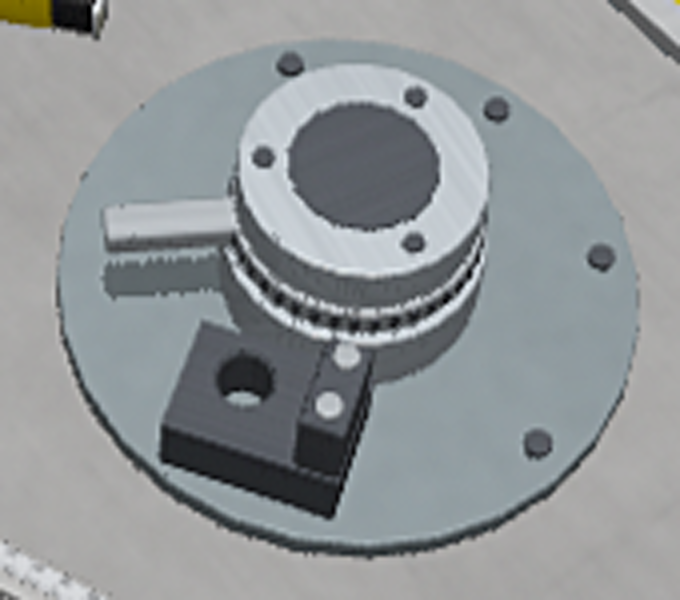

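View pics/wrist0.png

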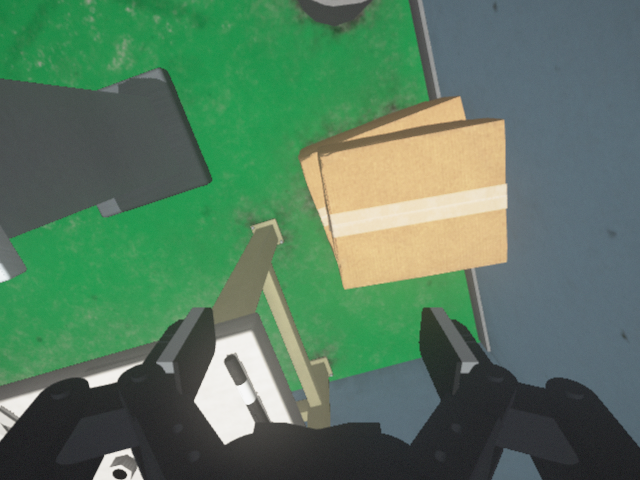

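The scene view shows the head with its top ring centred at about (371,302). The lug points left with its end near (306,317), and the dark stop has its socket at (341,355), so it sits counterclockwise of the lug. The slim pin is at (259,218) and the thick one at (201,248). The side view agrees with this. The wrist view shows only the floor and boxes, so I'm moving over the head for a close look.

Units first: shifts go in shares of 100 cm and turns go in shares of pi rad. So -52 cm / 100 = -0.52, 33 cm / 100 = 0.33, -1.257 rad / 3.1416 = -0.4001.

>>> servo_tool:
  moves:
    - [0.33, -0.52, 0.04, -0.4001]
    - [0.33, -0.52, 0.04, -0.4001]
    - [0.33, -0.52, 0.04, -0.4001]
    - [0.33, -0.52, 0.04, -0.4001]
    - [0.33, -0.52, 0.04, -0.4001]
    - [0.33, -0.52, 0.04, -0.4001]
    - [0.33, -0.52, 0.04, -0.4001]
    - [0.33, -0.52, 0.04, -0.4001]
    - [0.33, -0.52, 0.04, -0.4001]
    - [0.33, -0.52, 0.04, -0.4001]
    - [0.33, -0.52, 0.04, -0.4001]
    - [0.33, -0.52, 0.04, -0.4001]
    - [0.33, -0.52, 0.04, -0.4001]
    - [0.33, -0.52, 0.04, -0.4001]
    - [0.33, -0.52, 0.04, -0.4001]
    - [0.33, -0.52, 0.04, -0.4001]
    - [0.33, -0.52, 0.04, -0.4001]
    - [0.33, -0.52, 0.04, -0.4001]
    - [0.33, -0.52, 0.04, -0.4001]
    - [0.33, -0.52, 0.04, -0.4001]

```text
time: 1.82
ee_pos: [0.4972, 0.0048, 0.2715]
tcp_rot: [180.0, -0.0, 90.3]
wrist_force: [-0.0, 0.3, -0.3]
opening: 0.0855
grasp_force: 0.0
```

```bash
python3 - <<'E'
from h import *
o=get_obs();im=camera("wrist");cv2.imwrite("pics/w1.png",im[:,:,::-1])
print(o["time"],o["ee_pos"],o["tcp_rot"],o["q"],o["wrist_force"])
np.savez("o1.npz",**{k:o[k] for k in("ee_pos","tcp_rot")})
E
```

```text
1.8167 [0.4972221  0.00480263 0.27147352] [ 1.79987207e+02 -3.31827180e-03  9.03205667e+01] [ 5.51525713e-01 -1.18520019e+00  8.26175883e+00  9.94341526e+01
  3.26667592e-03  9.02309597e+01] [-0.03023805  0.25199555 -0.27006979]
```

View pics/w1.png

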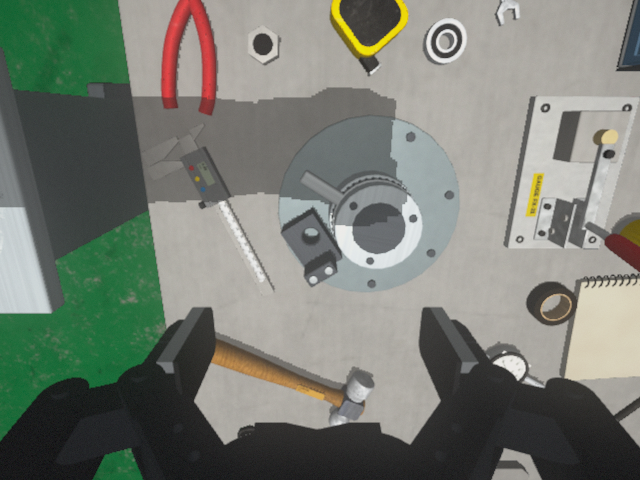

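The wrist view shows the head from above: top-ring bore at about (380,229), lug end (305,175), socket (311,236). The pixel directions are right = +x and up = +y.

```bash
python3 - <<'E'
from h import *
o=dict(np.load("o1.npz"));w=cv2.imread("pics/w1.png");s=cv2.imread("pics/scene0.png")
def blob(im,seed,tol):
    g=cv2.cvtColor(im,cv2.COLOR_BGR2GRAY);m=np.zeros((g.shape[0]+2,g.shape[1]+2),np.uint8)
    cv2.floodFill(g,m,seed,0,tol,tol,cv2.FLOODFILL_MASK_ONLY|cv2.FLOODFILL_FIXED_RANGE|4|(255<<8))
    m=m[1:-1,1:-1];c=max(cv2.findContours(m,0,2)[0],key=cv2.contourArea);return c,cv2.fitEllipse(cv2.convexHull(c)) if len(c)>5 else None
for n,im,seed,z,t in[("wrist",w,(380,229),.082,12),("wrist",w,(311,233),.04,15),("wrist",w,(304,178),.058,12),("scene",s,(371,301),.082,15),("scene",s,(342,352),.04,12),("scene",s,(312,315),.058,15)]:
    c,e=blob(im,seed,t);p=c[:,0]
    print(n,seed,np.round(e,1) if 0 else [np.round(x,1) for x in e],cv2.contourArea(c),"P",np.round(onz(n,*e[0],z,o),4), "box",p.min(0),p.max(0))
# disc rim in the wrist picture
hsv=cv2.cvtColor(w,cv2.COLOR_BGR2HSV);print(hsv[150,350],hsv[230,440],hsv[300,450],hsv[270,290])
hs=cv2.cvtColor(s,cv2.COLOR_BGR2HSV);print(hs[300,425],hs[380,400],hs[420,400])
for n,h in(("wrist",hsv),("scene",hs)):
    m=((h[...,0]>70)&(h[...,0]<115)&(h[...,1]>14)&(h[...,1]<60)).astype(np.uint8)*255
    m=cv2.morphologyEx(m,cv2.MORPH_OPEN,np.ones((3,3)))
    c=max([c for c in cv2.findContours(m,0,2)[0]],key=lambda c:cv2.contourArea(c) if 250<c[:,0,0].mean()<480 else 0)
    e=cv2.fitEllipse(cv2.convexHull(c));P=np.array([onz(n,*q[0],.012,o) for q in cv2.convexHull(c)])[:,:2]
    A=np.c_[2*P,np.ones(len(P))];x=np.linalg.lstsq(A,(P**2).sum(1),rcond=None)[0]
    print(n,e,"centre",x[:2],"r",np.sqrt(x[2]+x[:2]@x[:2]))
E
```

```text
wrist (380, 229) [array([379.2, 231. ]), array([41.9, 53.2]), np.float64(74.8)] 1301.0 P [ 0.5574 -0.0172  0.082 ] box [353 214] [404 253]
wrist (311, 233) [array([311. , 231.5]), array([ 5.9, 10.8]), np.float64(99.9)] 42.0 P [ 0.4907 -0.0312  0.04  ] box [306 229] [316 234]
wrist (304, 178) [array([324.3, 188.8]), array([15.1, 54.8]), np.float64(121.6)] 420.5 P [0.5043 0.0192 0.058 ] box [302 173] [344 204]
scene (371, 301) [array([370.4, 301.2]), array([31.2, 37.6]), np.float64(99.5)] 856.0 P [ 0.5568 -0.016   0.082 ] box [352 286] [389 316]
scene (342, 352) [array([340.7, 354.9]), array([12.1, 13.4]), np.float64(84.6)] 86.0 P [ 0.4897 -0.0388  0.04  ] box [334 349] [347 359]
scene (312, 315) [array([323.5, 313.8]), array([ 8.4, 46.6]), np.float64(86.1)] 201.0 P [0.5033 0.0177 0.058 ] box [307 309] [339 318]
[ 94  15 116] [ 90  20 168] [ 18  14 178] [ 21  14 180]
[ 99  26 159] [ 98  25 164] [ 30   2 162]
wrist ((369.2248229980469, 203.5841522216797), (171.6720428466797, 181.961181640625), 56.92963790893555) centre [ 0.55681805 -0.01424395] r 0.10270549709182435
scene ((366.48968505859375, 334.0079345703125), (128.11056518554688, 145.75927734375), 102.33939361572266) centre [ 0.55539771 -0.01749923] r 0.10502428153709319
```

Scaled: -18 cm / 100 = -0.18, -17 cm / 100 = -0.17, -0.6 rad / 3.1416 = -0.191.

>>> servo_tool:
  claw: 1
  force: 40
  moves:
    - [0.01, 0.046, 0, -0.191]
    - [0.01, 0.046, 0, -0.191]
    - [0.01, 0.046, -0.01, -0.191]
    - [0.01, 0.046, -0.04, -0.191]
    - [0.01, 0.046, -0.07, -0.191]
    - [0.01, 0.046, -0.1, -0.191]
    - [0.01, 0.046, -0.13, -0.191]
    - [0.01, 0.046, -0.15, -0.191]
    - [0.01, 0.046, -0.17, -0.191]
    - [0.01, 0.046, -0.18, -0.191]
    - [0.01, 0.046, -0.18, -0.191]
    - [0.01, 0.046, -0.18, -0.191]

```text
time: 2.87
ee_pos: [0.5076, 0.0502, 0.0918]
tcp_rot: [180.0, -0.0, 55.9]
wrist_force: [0.5, 0.5, 0.7]
opening: -0.0
grasp_force: 0.0
```

```bash
python3 - <<'E'
from h import *
o=get_obs();a=camera("scene");cv2.imwrite("pics/s2.png",cv2.resize(a[180:400,250:490,::-1],None,fx=2.5,fy=2.5))
print(o["ee_pos"],o["tcp_rot"])
C=np.array([.5565,-.0163])
p=o["ee_pos"][:2]
for f in range(126,201,4):
    print(f,np.round((C+.081*np.array([np.cos(np.radians(f)),np.sin(np.radians(f))])-p)*100,2),round(np.radians(f-126),3))
E
```

```text
[0.50756288 0.0502382  0.09184824] [ 1.79995418e+02 -6.59828763e-03  5.58961778e+01]
126 [ 0.13 -0.1 ] 0.0
130 [-0.31 -0.45] 0.07
134 [-0.73 -0.83] 0.14
138 [-1.13 -1.23] 0.209
142 [-1.49 -1.67] 0.279
146 [-1.82 -2.12] 0.349
150 [-2.12 -2.6 ] 0.419
154 [-2.39 -3.1 ] 0.489
158 [-2.62 -3.62] 0.559
162 [-2.81 -4.15] 0.628
166 [-2.97 -4.69] 0.698
170 [-3.08 -5.25] 0.768
174 [-3.16 -5.81] 0.838
178 [-3.2  -6.37] 0.908
182 [-3.2  -6.94] 0.977
186 [-3.16 -7.5 ] 1.047
190 [-3.08 -8.06] 1.117
194 [-2.97 -8.61] 1.187
198 [-2.81 -9.16] 1.257
```

View pics/s2.png

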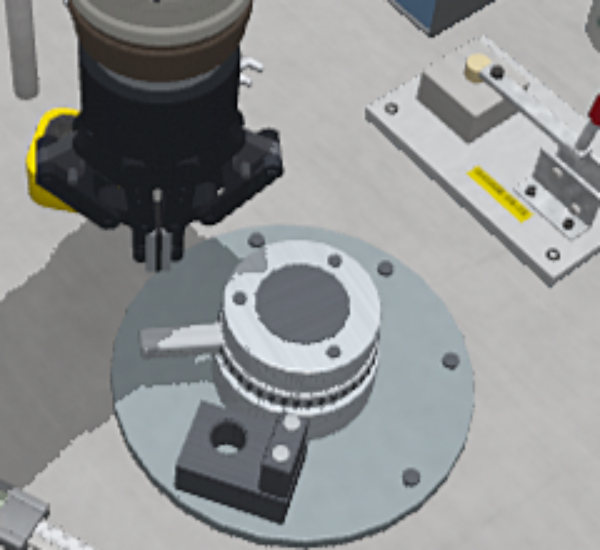

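The fingers are shut and behind the lug, which sits at (180,340) in the crop, with the path to it free. I'm lowering and beginning the sweep.

Scaled: -4.69 cm / 100 = -0.0469, -3.5 cm / 100 = -0.035, 0.7 rad / 3.1416 = 0.2228.

>>> servo_tool:
  moves:
    - [0.001, -0.001, -0.02, 0]
    - [0.001, -0.001, -0.035, 0]
    - [0.001, -0.001, -0.044, 0]
    - [0.001, -0.001, -0.044, 0]
    - [-0.001, -0.0027, -0.044, 0.0111]
    - [-0.0031, -0.0045, -0.044, 0.0223]
    - [-0.0073, -0.0083, -0.044, 0.0446]
    - [-0.0113, -0.0123, -0.044, 0.0668]
    - [-0.0149, -0.0167, -0.044, 0.0891]
    - [-0.0182, -0.0212, -0.044, 0.1114]
    - [-0.0212, -0.026, -0.044, 0.1337]
    - [-0.0239, -0.031, -0.044, 0.156]
    - [-0.0262, -0.0362, -0.044, 0.1783]
    - [-0.0281, -0.0415, -0.044, 0.2005]
    - [-0.0297, -0.0469, -0.044, 0.2228]

```text
time: 4.17
ee_pos: [0.4791, 0.0032, 0.0492]
tcp_rot: [179.8, -0.0, 96.2]
wrist_force: [2.5, 3.2, -0.6]
opening: -0.0001
grasp_force: 1.4
```

```bash
python3 - <<'E'
from h import *
o=get_obs();a=camera("scene");cv2.imwrite("pics/s3.png",cv2.resize(a[180:400,250:490,::-1],None,fx=2.5,fy=2.5))
print(o["time"],o["ee_pos"],o["tcp_rot"],o["wrist_force"],o["torque"])
C=np.array([.5565,-.0163])
p=o["ee_pos"][:2]; d=p-C; print(np.hypot(*d),np.degrees(np.arctan2(d[1],d[0])))
for f in range(166,202,2):
    print(f,np.round((C+.081*np.array([np.cos(np.radians(f)),np.sin(np.radians(f))])-p)*100,2),round(np.radians(f-166),3))
E
```

```text
4.1667 [0.47907073 0.00318257 0.04915263] [ 1.79823086e+02 -4.04168050e-02  9.61819355e+01] [ 2.51064898  3.20998247 -0.57377114] [ 0.6603436  -0.34281444 -0.00487268]
0.07984273531413597 165.87656022398832
166 [-0.12  0.01] 0.0
168 [-0.18 -0.26] 0.035
170 [-0.23 -0.54] 0.07
172 [-0.28 -0.82] 0.105
174 [-0.31 -1.1 ] 0.14
176 [-0.34 -1.38] 0.175
178 [-0.35 -1.67] 0.209
180 [-0.36 -1.95] 0.244
182 [-0.35 -2.23] 0.279
184 [-0.34 -2.51] 0.314
186 [-0.31 -2.79] 0.349
188 [-0.28 -3.08] 0.384
190 [-0.23 -3.35] 0.419
192 [-0.18 -3.63] 0.454
194 [-0.12 -3.91] 0.489
196 [-0.04 -4.18] 0.524
198 [ 0.04 -4.45] 0.559
200 [ 0.13 -4.72] 0.593
```

View pics/s3.png

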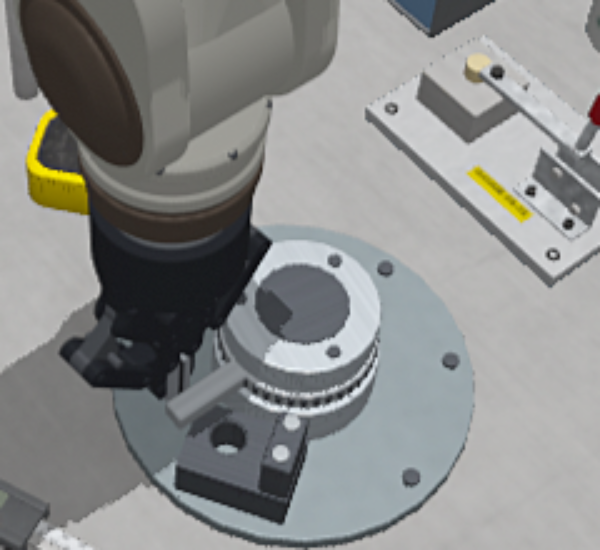

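The lug is moving with the fingers at about 4 N. It still has to travel from (190,410) in the crop to the cheek at (285,430), and I'm continuing.

Scaled: -3.28 cm / 100 = -0.0328, -3.2 cm / 100 = -0.032, 0.41 rad / 3.1416 = 0.1305.

>>> servo_tool:
  moves:
    - [-0.0018, -0.0026, 0, 0.0111]
    - [-0.0023, -0.0054, 0, 0.0223]
    - [-0.0028, -0.0082, 0, 0.0334]
    - [-0.0031, -0.011, 0, 0.0446]
    - [-0.0034, -0.0138, 0, 0.0557]
    - [-0.0035, -0.0167, 0, 0.0668]
    - [-0.0036, -0.0195, 0, 0.078]
    - [-0.0035, -0.0223, 0, 0.0891]
    - [-0.0034, -0.0251, 0, 0.1003]
    - [-0.0031, -0.0279, 0, 0.1114]
    - [-0.0029, -0.0295, 0, 0.1178]
    - [-0.0028, -0.0308, 0, 0.1225]
    - [-0.0026, -0.032, 0, 0.1273]
    - [-0.0025, -0.0328, 0, 0.1305]

```text
time: 5.38
ee_pos: [0.4756, -0.0298, 0.0477]
tcp_rot: [180.0, 0.0, 119.5]
wrist_force: [-0.4, 2.2, 0.9]
opening: -0.0001
grasp_force: 1.3
```

```bash
python3 - <<'E'
from h import *
o=get_obs()
print(o["time"],o["ee_pos"],o["tcp_rot"],o["wrist_force"],o["torque"])
C=np.array([.5565,-.0163])
p=o["ee_pos"][:2]; d=p-C; r=np.hypot(*d);a=np.degrees(np.arctan2(d[1],d[0]));print(r,a)
for f in range(0,13,1):
    x=np.radians(a+f);print(f,np.round((C+r*np.array([np.cos(x),np.sin(x)])-p)*100,2),round(np.radians(f),3))
E
```

```text
5.3833 [ 0.47563066 -0.02984992  0.04774091] [1.79976763e+02 7.27801628e-03 1.19476265e+02] [-0.38845002  2.19845751  0.88004174] [0.55988358 0.11472784 0.00084969]
0.08199665084258703 -170.4882638713842
0 [0. 0.] 0.0
1 [ 0.02 -0.14] 0.017
2 [ 0.05 -0.28] 0.035
3 [ 0.08 -0.42] 0.052
4 [ 0.11 -0.56] 0.07
5 [ 0.15 -0.7 ] 0.087
6 [ 0.19 -0.84] 0.105
7 [ 0.23 -0.98] 0.122
8 [ 0.27 -1.11] 0.14
9 [ 0.31 -1.25] 0.157
10 [ 0.36 -1.38] 0.175
11 [ 0.41 -1.52] 0.192
12 [ 0.46 -1.65] 0.209
```

Scaled: -0.7 cm / 100 = -0.007, -0.14 cm / 100 = -0.0014, 0.087 rad / 3.1416 = 0.0277.

>>> servo_tool:
  moves:
    - [0.0002, -0.0014, 0, 0.0054]
    - [0.0005, -0.0028, 0, 0.0111]
    - [0.0008, -0.0042, 0, 0.0159]
    - [0.0011, -0.0056, 0, 0.0223]
    - [0.0013, -0.0063, 0, 0.0255]
    - [0.0015, -0.007, 0, 0.0277]

```text
time: 5.88
ee_pos: [0.4769, -0.037, 0.0472]
tcp_rot: [-180.0, -0.0, 124.5]
wrist_force: [-1.0, 1.8, 1.5]
opening: -0.0003
grasp_force: 1.3
```

Scaled: -0.14 cm / 100 = -0.0014, -0.07 cm / 100 = -0.0007, 0.017 rad / 3.1416 = 0.0054.

>>> servo_tool:
  moves:
    - [0.0002, -0.0007, 0, 0.0029]
    - [0.0004, -0.0014, 0, 0.0054]

```text
time: 6.05
ee_pos: [0.4773, -0.0383, 0.0472]
tcp_rot: [-180.0, -0.0, 125.5]
wrist_force: [-1.0, 2.5, 2.0]
opening: 0.0
grasp_force: 1.3
```

Scaled: -0.14 cm / 100 = -0.0014, -0.07 cm / 100 = -0.0007, 0.017 rad / 3.1416 = 0.0054.

>>> servo_tool:
  moves:
    - [0.0002, -0.0007, 0, 0.0029]
    - [0.0004, -0.0014, 0, 0.0054]

```text
time: 6.22
ee_pos: [0.4778, -0.0397, 0.0472]
tcp_rot: [-180.0, -0.0, 126.4]
wrist_force: [-1.1, 2.6, 1.5]
opening: 0.0003
grasp_force: 1.3
```

Scaled: -0.1 cm / 100 = -0.001, -0.05 cm / 100 = -0.0005, 0.012 rad / 3.1416 = 0.0038.

>>> servo_tool:
  moves:
    - [0.0002, -0.0005, 0, 0.0019]
    - [0.0004, -0.001, 0, 0.0038]

```text
time: 6.38
ee_pos: [0.4781, -0.0408, 0.0473]
tcp_rot: [-180.0, -0.0, 127.1]
wrist_force: [-0.9, 2.0, 0.7]
opening: 0.0
grasp_force: 1.3
```

Scaled: -0.1 cm / 100 = -0.001, -0.05 cm / 100 = -0.0005, 0.012 rad / 3.1416 = 0.0038.

>>> servo_tool:
  moves:
    - [0.0002, -0.0005, 0, 0.0019]
    - [0.0004, -0.001, 0, 0.0038]

```text
time: 6.55
ee_pos: [0.4785, -0.0417, 0.0472]
tcp_rot: [-180.0, -0.0, 127.8]
wrist_force: [-1.8, 1.7, 1.7]
opening: 0.0
grasp_force: 1.3
```

Scaled: -0.08 cm / 100 = -0.0008, -0.05 cm / 100 = -0.0005, 0.01 rad / 3.1416 = 0.0032.

>>> servo_tool:
  moves:
    - [0.0002, -0.0005, 0, 0.0019]
    - [0.0003, -0.0008, 0, 0.0032]

```text
time: 6.72
ee_pos: [0.4788, -0.0426, 0.0472]
tcp_rot: [-180.0, -0.0, 128.4]
wrist_force: [-1.4, 2.0, 1.4]
opening: 0.0004
grasp_force: 1.3
```

Scaled: -0.08 cm / 100 = -0.0008, -0.05 cm / 100 = -0.0005, 0.01 rad / 3.1416 = 0.0032.

>>> servo_tool:
  moves:
    - [0.0002, -0.0005, 0, 0.0019]
    - [0.0003, -0.0008, 0, 0.0032]

```text
time: 6.88
ee_pos: [0.479, -0.0433, 0.0472]
tcp_rot: [-180.0, -0.0, 128.9]
wrist_force: [-3.1, 2.8, 2.2]
opening: -0.0
grasp_force: 2.2
```

Scaled: -0.08 cm / 100 = -0.0008, -0.04 cm / 100 = -0.0004, 0.01 rad / 3.1416 = 0.0032.

>>> servo_tool:
  moves:
    - [0.0002, -0.0004, 0, 0.0016]
    - [0.0003, -0.0008, 0, 0.0032]

```text
time: 7.05
ee_pos: [0.479, -0.0435, 0.0472]
tcp_rot: [180.0, -0.1, 129.5]
wrist_force: [-5.7, 8.4, 4.4]
opening: 0.0001
grasp_force: 4.6
```

Scaled: -0.07 cm / 100 = -0.0007, -0.04 cm / 100 = -0.0004, 0.009 rad / 3.1416 = 0.0029.

>>> servo_tool:
  moves:
    - [0.0002, -0.0004, 0, 0.0016]
    - [0.0003, -0.0007, 0, 0.0029]

```text
time: 7.22
ee_pos: [0.479, -0.0436, 0.0472]
tcp_rot: [180.0, -0.2, 130.1]
wrist_force: [-6.5, 10.8, 5.8]
opening: -0.0001
grasp_force: 6.4
```

>>> servo_tool:
  moves:
    - [0, 0, 0, 0]
    - [0, 0, 0, 0]

```text
time: 7.38
ee_pos: [0.4789, -0.0436, 0.0472]
tcp_rot: [180.0, -0.2, 130.1]
wrist_force: [-6.6, 9.1, 5.5]
opening: 0.0001
grasp_force: 5.7
```

>>> servo_tool:
  moves:
    - [0, 0, 0, 0]
    - [0, 0, 0, 0]
    - [0, 0, 0, 0]

```text
time: 7.63
ee_pos: [0.4789, -0.0436, 0.0472]
tcp_rot: [180.0, -0.2, 130.1]
wrist_force: [-6.0, 9.9, 5.6]
opening: 0.0001
grasp_force: 5.7
```

```bash
python3 - <<'E'
from h import *
o=get_obs();a=camera("scene");cv2.imwrite("pics/s4.png",cv2.resize(a[180:400,250:490,::-1],None,fx=2.5,fy=2.5))
d=o["ee_pos"][:2]-np.array([.5565,-.0163]);F=o["wrist_force"];print(F,"moment/axis",d[0]*F[1]-d[1]*F[0],o["ee_pos"])
E
```

```text
[-6.03297872  9.90893166  5.57721742] moment/axis -0.9334657308843901 [ 0.47891945 -0.04360415  0.04719657]
```

View pics/s4.png

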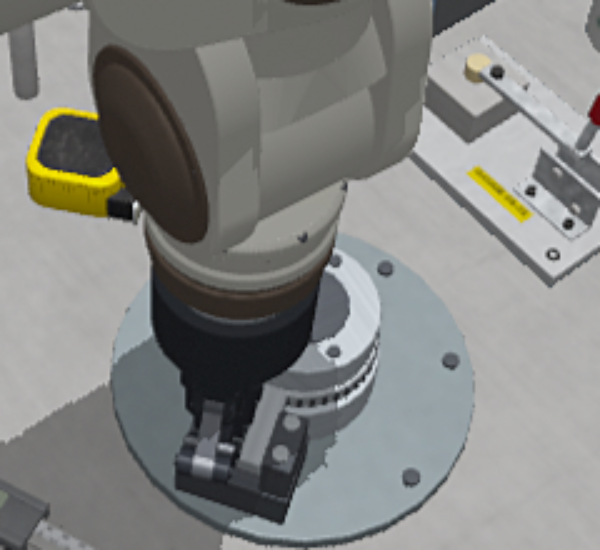

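The lug lies flat against the cheek, at (285,435) in the crop. The moment reading corresponds to about 10 N, held for 0.4 s. I'm backing off, raising, and going to look at the pins.

Scaled: 19 cm / 100 = 0.19, 15 cm / 100 = 0.15.

>>> servo_tool:
  moves:
    - [-0.002, 0.003, 0, 0]
    - [-0.005, 0.008, 0, 0]
    - [-0.008, 0.012, 0, 0]
    - [-0.008, 0.012, 0.03, 0]
    - [-0.008, 0.012, 0.07, 0]
    - [-0.008, 0.012, 0.11, 0]
    - [-0.008, 0.012, 0.15, 0]
    - [-0.008, 0.012, 0.19, 0]

```text
time: 8.35
ee_pos: [0.4713, -0.0327, 0.2393]
tcp_rot: [180.0, 0.0, 130.0]
wrist_force: [0.9, 0.6, -1.0]
opening: 0.0001
grasp_force: 0.0
```

Scaled: 23 cm / 100 = 0.23, 20 cm / 100 = 0.2, -0.7 rad / 3.1416 = -0.2228.

>>> servo_tool:
  claw: 0
  moves:
    - [0.035, 0.04, 0.03, -0.0382]
    - [0.035, 0.08, 0.04, -0.0764]
    - [0.035, 0.12, 0.04, -0.1146]
    - [0.035, 0.16, 0.04, -0.1528]
    - [0.035, 0.2, 0.04, -0.191]
    - [0.035, 0.23, 0.04, -0.2228]
    - [0.035, 0.23, 0.04, -0.2228]
    - [0.035, 0.23, 0.04, -0.2228]
    - [0.035, 0.23, 0.04, -0.2228]

```text
time: 9.1
ee_pos: [0.5065, 0.1981, 0.277]
tcp_rot: [-180.0, 0.0, 90.0]
wrist_force: [1.0, -0.6, -0.6]
opening: 0.0854
grasp_force: 0.0
```

```bash
python3 - <<'E'
from h import *
o=get_obs();im=camera("wrist");cv2.imwrite("pics/w5.png",im[:,:,::-1]);cv2.imwrite("pics/s5.png",camera("scene")[:,:,::-1])
print(o["time"],o["ee_pos"],o["tcp_rot"])
np.savez("o5.npz",**{k:o[k] for k in("ee_pos","tcp_rot")})
E
```

```text
9.1 [0.50649055 0.19814388 0.276981  ] [-1.79989610e+02  3.46187996e-02  9.00433870e+01]
```

View pics/w5.png

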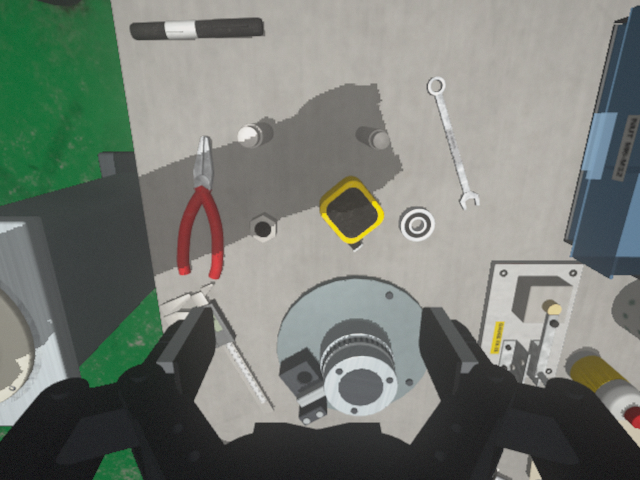

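The wrist view shows the slim pin's top at about (381,140) and the thick pin's at (246,135). The lug lies along the stop's cheek, and the socket is at about (305,377).

```bash
python3 - <<'E'
from h import *
o=dict(np.load("o5.npz"));w=cv2.imread("pics/w5.png")
for n,u,v,z in[("wrist",381,140,.125),("wrist",246,135,.1),("wrist",305,377,.04),("scene",256,162.5,.125)]:print(n,u,v,np.round(onz(n,u,v,z,o),4))
print("tri",tri(ray("wrist",381,140,o),ray("scene",256,162.5)))
s=cv2.imread("pics/scene0.png")
a=cv2.resize(w[110:170,350:410],None,fx=6,fy=6,interpolation=cv2.INTER_CUBIC);b=cv2.resize(s[150:230,235:285],None,fx=4.5,fy=4.5,interpolation=cv2.INTER_CUBIC)
c=cv2.resize(cv2.imread("pics/s5.png")[320:390,300:400],None,fx=3,fy=3,interpolation=cv2.INTER_CUBIC)
print(a.shape,b.shape)
H=np.zeros((590,600,3),np.uint8);H[:360,:360]=a;H[:360,365:590]=b;H[365:575,:300]=c;H[365:575,:300]=c
d=cv2.resize(w[350:410,270:350],None,fx=3.5,fy=3.5);H[365:575,305:585]=d
cv2.imwrite("pics/c5.png",H)
E
```

```text
wrist 381 140 [0.557 0.263 0.125]
wrist 246 135 [0.4455 0.2658 0.1   ]
wrist 305 377 [ 0.4908 -0.0352  0.04  ]
scene 256 162.5 [0.5586 0.2606 0.125 ]
tri [0.55837745 0.26253951 0.12313769]
(360, 360, 3) (360, 225, 3)
```

View pics/c5.png

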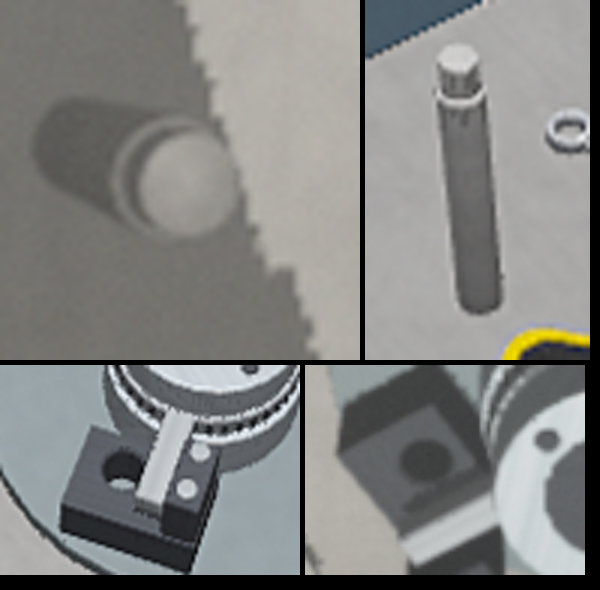

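The slim pin has a narrower neck at its top, with the shoulder about 107 mm up, so I'll grip the body at about 88 mm. The lug is home, and the socket is open behind it.

Scaled: -20.8 cm / 100 = -0.208, 6.4 cm / 100 = 0.064, -1 rad / 3.1416 = -0.3183.

>>> servo_tool:
  moves:
    - [0.051, 0.064, 0, -0.0796]
    - [0.051, 0.064, 0, -0.1592]
    - [0.051, 0.064, 0, -0.2387]
    - [0.051, 0.064, -0.01, -0.3183]
    - [0.051, 0.064, -0.03, -0.3183]
    - [0.051, 0.064, -0.06, -0.3183]
    - [0.051, 0.064, -0.09, -0.3183]
    - [0.051, 0.064, -0.12, -0.3183]
    - [0.051, 0.064, -0.15, -0.3183]
    - [0.051, 0.064, -0.18, -0.3183]
    - [0.051, 0.064, -0.2, -0.3183]
    - [0.051, 0.064, -0.208, -0.3183]
    - [0.051, 0.064, -0.208, -0.3183]

```text
time: 10.28
ee_pos: [0.5571, 0.2596, 0.0675]
tcp_rot: [-180.0, 0.2, 32.5]
wrist_force: [-0.0, -0.1, -0.2]
opening: 0.0854
grasp_force: 0.0
```

>>> servo_tool:
  claw: 1
  force: 50
  moves:
    - [0, 0, 0, 0]
    - [0, 0, 0, 0]
    - [0, 0, 0, 0]
    - [0, 0, 0, 0]
    - [0, 0, 0, 0]
    - [0, 0, 0, 0]
    - [0, 0, 0, 0]
    - [0, 0, 0, 0]

```text
time: 10.95
ee_pos: [0.5579, 0.2617, 0.07]
tcp_rot: [-180.0, -0.1, 32.6]
wrist_force: [-1.2, 1.6, 5.7]
opening: 0.0157
grasp_force: 48.8
```

Scaled: 10 cm / 100 = 0.1, 8 cm / 100 = 0.08.

>>> servo_tool:
  moves:
    - [0, 0, 0.005, 0]
    - [0, 0, 0.02, 0]
    - [0, 0, 0.04, 0]
    - [0, 0, 0.06, 0]
    - [0, 0, 0.08, 0]
    - [0, 0, 0.1, 0]
    - [0, 0, 0.1, 0]
    - [0, 0, 0.1, 0]

```text
time: 11.62
ee_pos: [0.5582, 0.2613, 0.1698]
tcp_rot: [180.0, -0.1, 32.6]
wrist_force: [-0.9, 0.1, -3.1]
opening: 0.016
grasp_force: 48.8
```

Scaled: -30 cm / 100 = -0.3, -29 cm / 100 = -0.29.

>>> servo_tool:
  moves:
    - [-0.008, -0.03, 0, 0]
    - [-0.015, -0.065, 0, 0]
    - [-0.023, -0.1, 0, 0]
    - [-0.031, -0.135, 0, 0]
    - [-0.039, -0.17, 0, 0]
    - [-0.047, -0.205, 0, 0]
    - [-0.055, -0.24, 0, 0]
    - [-0.062, -0.27, 0, 0]
    - [-0.066, -0.29, 0, 0]
    - [-0.068, -0.3, 0, 0]
    - [-0.068, -0.3, 0, 0]
    - [-0.068, -0.3, -0.01, 0]
    - [-0.068, -0.3, -0.02, 0]
    - [-0.068, -0.3, -0.03, 0]
    - [-0.068, -0.3, -0.03, 0]
    - [-0.068, -0.3, -0.03, 0]

```text
time: 12.95
ee_pos: [0.4892, -0.038, 0.138]
tcp_rot: [-179.9, 0.1, 32.7]
wrist_force: [0.6, -0.5, -1.9]
opening: 0.0156
grasp_force: 48.8
```

```bash
python3 - <<'E'
from h import *
o=get_obs();print(o["time"],o["ee_pos"],o["tcp_rot"],o["wrist_force"])
im=camera("scene");cv2.imwrite("pics/s6.png",im[:,:,::-1]);cv2.imwrite("pics/d6.png",camera("side")[:,:,::-1])
x,y,z=o["ee_pos"]
print("pred pin bottom",proj("scene",[x,y,z-.07]),"at z-.02",proj("scene",[x,y,z-.02]),"socket",proj("scene",[.4897,-.0388,.04]))
g=cv2.cvtColor(im,cv2.COLOR_RGB2GRAY)
u,v=np.round(proj("scene",[x,y,z-.07])[0]).astype(int)
for r in range(v-45,v+25,3):print(r,u-18,g[r,u-18:u+20])
E
```

```text
12.95 [ 0.48924771 -0.03802031  0.13800554] [-1.79922687e+02  9.73177097e-02  3.26594852e+01] [ 0.59311663 -0.47226954 -1.88168587]
pred pin bottom [[341.03624381 344.36550522]] at z-.02 [[342.81132898 324.54925912]] socket [[340.7411656  354.86708543]]
299 323 [139 120  69  24  22  28  39  38  29  27  26  27  27  27  24  32 121 151
  97 103 108 110 111 112 112 112 118  54  20  23  27  26  27  28  27  28
  28  27]
302 323 [114 116 122  99  36  23  27  24  22  18  15  38 146  80  40  27 107 110
 133 150 142 122 112 101 103 113 140 153 106  36  23  25  28  27  26  27
  28  28]
305 323 [115 115 122  80  28  23  26  18  78  95  98 112  76  34  12  51 109 111
 110 107 106 106 109 110 110 108 105 119  58  25  27  26  26  27  25  26
  26  27]
308 323 [114 114 122  86  37  29  28  21  92  95  95 101  49  21  11  85 108 108
 108 109 110 110 111 111 111 113 120  53  52  22  20  30  34  38  39  28
  28  27]
311 323 [114 116 121  73  26  25  24  15  98  96  95 102  33  17   9 104 106 104
 104 105 106 107 104 108 112 116  57  28  93 100 102  91  58  28  25  27
  27  28]
314 323 [113 114 114 116 1
[... 2389 characters left out ...]
42 139 139 142 147 147 149 124  88
 106 108]
359 323 [ 66  66  68  68  67  69  67  67  67  67  66  67  61  78 114 124 122 121
 120 118 113  96  35  89 140 145 142 138 138 140 143 138 212 106  86  97
 155 200]
362 323 [ 67  68  67  67  67  65  67  67  68  68  68  67  67  67  68  63  64  68
  62  61  62  58 115 136 134 200 195 211 197 217 216 221 138  73 101  94
 196 218]
365 323 [ 66  65  65  66  66  66  65  67  69  68  67  67  67  67  67  68  68  67
  69  67  67  66  90  94  84 118 132 151 181 201 215 136  83  97 101 102
 104 100]
368 323 [ 39  41  46  50  54  63  69  69  69  67  65  64  66  67  66  66  67  65
  63 102 106  66  56  61  68  68  78  88  99 102 114  61  40  44  40  41
  41  46]
```

Scaled: -1 cm / 100 = -0.01, -0.5 cm / 100 = -0.005.

>>> servo_tool:
  moves:
    - [0, 0, -0.005, 0]
    - [0, 0, -0.01, 0]
    - [0, 0, -0.01, 0]
    - [0, 0, -0.01, 0]
    - [0, 0, -0.01, 0]

```text
time: 13.47
ee_pos: [0.4898, -0.0388, 0.1293]
tcp_rot: [180.0, -0.0, 32.6]
wrist_force: [0.2, 0.0, -1.8]
opening: 0.0159
grasp_force: 48.8
```

```bash
python3 - <<'E'
from h import *
o=get_obs();print(o["time"],o["ee_pos"],o["tcp_rot"],o["wrist_force"])
im=camera("scene");cv2.imwrite("pics/s7.png",im[:,:,::-1])
for i in range(3):camera("side");print(get_obs()["ee_pos"])
x,y,z=o["ee_pos"];t=np.linspace(0,2*np.pi,200)
cir=lambda c,r:proj("scene",np.c_[c[0]+r*np.cos(t),c[1]+r*np.sin(t),np.full(200,c[2])])
for n,q in(("bottom",cir((x,y,z-.07),.0085)),("hole",cir((.4897,-.0388,.04),.0095))):print(n,q.min(0),q.max(0),q.mean(0))
for d in([.001,0,0],[0,.001,0],[0,0,.001]):print(d,proj("scene",np.array([x,y,z-.07])+d)-proj("scene",[x,y,z-.07]))
g=cv2.cvtColor(im,cv2.COLOR_RGB2GRAY)
for r in range(338,360,1):print(r,g[r,328:352])
E
```

```text
13.4667 [ 0.4897699  -0.03882455  0.12933289] [ 1.79998567e+02 -5.53169083e-04  3.25854240e+01] [ 0.17172783  0.03072211 -1.7657866 ]
[ 0.48986589 -0.03885092  0.12949198]
[ 0.48987114 -0.0388094   0.12950558]
[ 0.48988757 -0.03882393  0.12949487]
bottom [334.99384412 342.13457206] [347.87838557 353.60073723] [341.46095724 347.83105185]
hole [333.67585087 348.57398341] [347.80788798 361.25371011] [340.76904893 354.87132134]
[0.001, 0, 0] [[ 0.59207512 -0.40285986]]
[0, 0.001, 0] [[-0.47258759 -0.54047887]]
[0, 0, 0.001] [[ 0.03389    -0.37054401]]
338 [114 113 114 115 113 114 112 113 105 100 101 101 101 102 102 103 103 102
 104 101  99 112 160 152]
339 [114 116 107 118 117 117 115 115 103 100 103 103 101 101 102 102 103 103
 104 104 101 100 161 160]
340 [114 119  78  81  90 107 119 119 105 101 103 103 103 102 103 103 104 105
 105 106 103  93 120 145]
341 [116 112  64  60  64  75  82  90 104 103 105 105 103 104 104 105 106 106
 105 103 103  98  97 110]
342 [119  91  65  64  64  62  61  62  99 103 104 105 105 106 106 106 106 105
 105 106 104  96  96  93]
343 [110  70  61  65  67  66  6
[... 1019 characters left out ...]
  67  61  49  40  39  39  43  55  70  72  81  75  68  52
  35  31  79 139 144 142]
354 [ 66  67  67  66  68  64  45  41  42  42  40  38  41  43  50  44  37  38
  36  27 122 145 144 140]
355 [ 66  67  66  66  68  61  46  41  42  43  43  44  42  41  40  41  42  41
  36  30 132 145 143 140]
356 [ 67  67  66  66  68  64  49  40  41  43  41  41  40  39  41  41  42  40
  33  82 139 145 141 138]
357 [ 67  67  68  70  69  67  57  40  39  36  34  32  48  34  34  36  38  38
  27 127 145 143 141 138]
358 [ 66  66  65  67  68  69  63  46  33  68 107 107 110 109  93  57  36  31
  53 134 145 143 139 138]
359 [ 69  68  66  67  66  66  67  61  78 113 123 121 120 120 117 112  95  34
  88 139 145 141 138 139]
```

Scaled: -2.15 cm / 100 = -0.0215, -0.07 cm / 100 = -0.0007.

>>> servo_tool:
  moves:
    - [-0.0007, 0, -0.003, 0]
    - [-0.0007, 0, -0.006, 0]
    - [-0.0007, 0, -0.009, 0]
    - [-0.0007, 0, -0.012, 0]
    - [-0.0007, 0, -0.015, 0]
    - [-0.0007, 0, -0.017, 0]
    - [-0.0007, 0, -0.018, 0]
    - [-0.0007, 0, -0.019, 0]
    - [-0.0007, 0, -0.02, 0]
    - [-0.0007, 0, -0.021, 0]
    - [-0.0007, 0, -0.0215, 0]
    - [-0.0007, 0, -0.0215, 0]

```text
time: 14.67
ee_pos: [0.4893, -0.0387, 0.1078]
tcp_rot: [180.0, -0.0, 32.6]
wrist_force: [1.9, -0.2, -1.8]
opening: 0.0158
grasp_force: 49.0
```

Scaled: -0.7 cm / 100 = -0.007, 0.03 cm / 100 = 0.0003.

>>> servo_tool:
  moves:
    - [0.0003, 0, -0.0015, 0]
    - [0.0003, 0, -0.003, 0]
    - [0.0003, 0, -0.0045, 0]
    - [0.0003, 0, -0.006, 0]
    - [0.0003, 0, -0.007, 0]
    - [0.0003, 0, -0.007, 0]

```text
time: 15.17
ee_pos: [0.4893, -0.0387, 0.1005]
tcp_rot: [-180.0, 0.0, 32.6]
wrist_force: [1.4, 1.4, -2.5]
opening: 0.0157
grasp_force: 48.9
```

Scaled: -1.6 cm / 100 = -0.016, -1.4 cm / 100 = -0.014.

>>> servo_tool:
  moves:
    - [0, 0, -0.002, 0]
    - [0, 0, -0.004, 0]
    - [0, 0, -0.006, 0]
    - [0, 0, -0.008, 0]
    - [0, 0, -0.01, 0]
    - [0, 0, -0.012, 0]
    - [0, 0, -0.014, 0]
    - [0, 0, -0.015, 0]
    - [0, 0, -0.016, 0]
    - [0, 0, -0.016, 0]

```text
time: 16.0
ee_pos: [0.4894, -0.0387, 0.0846]
tcp_rot: [-180.0, 0.0, 32.6]
wrist_force: [1.6, 2.6, -0.9]
opening: 0.0158
grasp_force: 49.0
```

Scaled: -0.2 cm / 100 = -0.002, -0.1 cm / 100 = -0.001.

>>> servo_tool:
  moves:
    - [0, 0, -0.001, 0]
    - [0, 0, -0.002, 0]
    - [0, 0, -0.002, 0]

```text
time: 16.25
ee_pos: [0.4894, -0.0388, 0.0827]
tcp_rot: [-180.0, -0.0, 32.6]
wrist_force: [2.2, 3.5, -1.5]
opening: 0.0159
grasp_force: 49.0
```

Scaled: -0.1 cm / 100 = -0.001, -0.05 cm / 100 = -0.0005.

>>> servo_tool:
  moves:
    - [0, 0, -0.0005, 0]
    - [0, 0, -0.001, 0]
    - [0, 0, -0.001, 0]

```text
time: 16.5
ee_pos: [0.4895, -0.0387, 0.082]
tcp_rot: [180.0, -0.0, 32.6]
wrist_force: [2.6, 2.7, 1.8]
opening: 0.0159
grasp_force: 49.3
```

Scaled: -0.1 cm / 100 = -0.001, -0.05 cm / 100 = -0.0005.

>>> servo_tool:
  moves:
    - [0, 0, -0.0005, 0]
    - [0, 0, -0.001, 0]
    - [0, 0, -0.001, 0]

```text
time: 16.75
ee_pos: [0.4897, -0.0387, 0.0819]
tcp_rot: [180.0, -0.1, 32.6]
wrist_force: [0.2, 3.6, 9.3]
opening: 0.0157
grasp_force: 50.2
```

Scaled: 0.1 cm / 100 = 0.001.

>>> servo_tool:
  claw: 0.5
  moves:
    - [0, 0, 0.001, 0]
    - [0, 0, 0.001, 0]
    - [0, 0, 0.001, 0]
    - [0, 0, 0.001, 0]
    - [0, 0, 0.001, 0]
    - [0, 0, 0.001, 0]

```text
time: 17.25
ee_pos: [0.4892, -0.0389, 0.0816]
tcp_rot: [-180.0, 0.0, 32.6]
wrist_force: [0.7, -0.5, -0.1]
opening: 0.043
grasp_force: 0.0
```

Scaled: 17 cm / 100 = 0.17, 15 cm / 100 = 0.15.

>>> servo_tool:
  moves:
    - [0, 0, 0.01, 0]
    - [0, 0, 0.03, 0]
    - [0, 0, 0.06, 0]
    - [0, 0, 0.09, 0]
    - [0, 0, 0.12, 0]
    - [0, 0, 0.15, 0]
    - [0, 0.03, 0.17, 0]
    - [0, 0.07, 0.17, 0]
    - [0, 0.11, 0.17, 0]
    - [0, 0.15, 0.17, 0]
    - [0, 0.15, 0.17, 0]
    - [0, 0.15, 0.17, 0]

```text
time: 18.25
ee_pos: [0.4891, 0.113, 0.2523]
tcp_rot: [180.0, -0.0, 32.8]
wrist_force: [0.1, -0.9, 0.7]
opening: 0.0429
grasp_force: 0.0
```

```bash
python3 - <<'E'
from h import *
o=get_obs();print(o["time"],o["ee_pos"],o["wrist_force"],o["opening"])
im=camera("scene");cv2.imwrite("pics/s8.png",im[:,:,::-1])
s0=cv2.imread("pics/s5.png")[:,:,::-1]
S=[.4897,-.0388]
print("pred top",proj("scene",[*S,.137]),"z=.06",proj("scene",[*S,.06]),"neck foot",proj("scene",[*S,.04]))
d=cv2.absdiff(im,s0).max(2)[255:375,315:375]
m=(d>25).astype(np.uint8)*255;m=cv2.morphologyEx(m,cv2.MORPH_OPEN,np.ones((3,3)))
c=max(cv2.findContours(m,0,2)[0],key=cv2.contourArea);b=cv2.boundingRect(c);print("pin box",b[0]+315,b[1]+255,b[2:])
g=cv2.cvtColor(im,cv2.COLOR_RGB2GRAY)
for r in(300,308,316,324,332,340,348,352,356,360,364):print(r,g[r,330:360])
E
```

```text
18.25 [0.48906608 0.11299827 0.25227461] [ 0.12504294 -0.91264276  0.66175917] 0.042943936482635336
pred top [[344.22494801 316.71918413]] z=.06 [[341.40510536 347.59685288]] neck foot [[340.7411656  354.86708543]]
pin box 335 347 (13, 15)
300 [165 166 166 164 165 164 165 166 167 130 216 221 228 111  74  90  92  69
 158 217 214 229 122  95 102 104 103 102 101 100]
308 [166 167 165 165 165 169 162  62 122  85 102 224 220 211 212 215 216 215
 217 215 211 208 213 205 110  92 100 102 102 103]
316 [166 167 167 166 167 170 221  77  97 188 223 217 214 216 217 217 214 212
 214 212 195 217 217 217 216 212 209 209 213 216]
324 [167 167 169 176 116  83  74 123 213 128 112 119 124 127 128 126 127 100
 109 126 228 122  81  89 159 196 229 231 223 217]
332 [165 166 165 168 177  97  86  98 115 118 120 123 109 123 126 125 122 123
 120 113 128 222 208 139 118 100  93  94  98 105]
340 [120 123 135 160 176 180 118 107 112 114 117 118 120 122 122 122 121 118
 111 110 172 212 247 165 194 204 200 196 198 201]
348 [101 101 101 101  71  81 103 106 109 108 109 111 114 115 113 112 112 112
 102  96 126 183 206 201 197 197 200 205 207 212]
352 [ 99 100 103  94  76  82 102 107 109 109 109 109 110 110 112 110 110 105
  49 186 209 203 198 196 199 203 207 207 215 108]
356 [103 101 104  94  62 100 104 103 102 103 104 106 106 105 105 104  97 119
 195 204 201 196 196 201 206 207 212 175  94  98]
360 [103 105 102 102 103 100  92  91  99 101 109 109 108 104  93  72 147 206
 203 199 196 197 202 207 207 216 114  89  82 196]
364 [103 102 102 100 100 103 104 103 104 103 102 103 103 105  93 103 129 136
 169 185 197 202 209 213 189 100 101 106 102  92]
```

```bash
python3 -c "
from workcell import *
print(job_done())"
```

```text
the job is handed in; nothing more can be done
None
```

I pressed the lug home against the stop at an estimated 10 N, seated the slim pin on the socket floor behind it, and handed the job in at about 18 s; the hand-in gave no verdict.

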